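# Knock the lock pin of a wafer-cassette stand home with the mallet

### The job

One of the two cassette stands has its lock pin standing up. Slide the metal tray that crowds the mallet about 40 mm sideways, away from it, to make finger room, then take the mallet and strike the raised pin fully home with its flat face; keep the gripper off both stands and leave the other stand and everything else on the bench alone. Finally stand the mallet upright on its dark mat again, striking face down, and let go; the tray stays flat on the bench.

Things in the scene. Friction and masses are not known exactly. Their poses are not given: they have to be found in the camera images.
- mallet: Mallet standing on its striking face, handle level. Head: black upright block 50 (x) x 44 (y) x 96 mm high, grey band. Handle: wooden bar 24 mm wide (y), 28 mm high, centre line 48 mm above the face, running from the head along the mallet's -x to x = -138 mm. Origin: centre of the striking face; z up through the head. About 0.4 kg, mostly in the head.
- mallet_grip (a point): Point on the handle's centre line, 65 mm behind the head's axis (mallet frame -65, 0, +48 mm): a good place to grip, fingers closing along the mallet's y.
- tray: Loose empty open aluminium tray, 160 (x) x 90 (y) x 45 mm high, walls and floor 5 mm, about 0.3 kg. Origin: centre of its underside. Stands parallel to the mallet on its +y side, 2 to 4 mm from the head, about 13 mm from the handle: no room for a finger. Closed fingers pushing its far (+y) wall from inside slide it away.
- mat: Thin dark mat on the bench, 140 x 140 mm, 1 mm thick and with no step to feel (the mallet stands at bench height). Origin: its centre. The mallet's place: head at about its middle.
- stand_a: Fixed stand, the one with the raised pin (left or right one). Plate 250 (x, from -70 to +180) x 120 mm on feet, 22 mm high, white slatted cassette tray on its +x half, 52 mm high. Origin: on the bench under the pin's axis. There stands a steel collar, diameter 54, 60 mm high, and in it a steel pin with a flat round head (diameter 40, 10 mm thick).
- pin_a_top (a point): Centre of the top face of the raised pin's head; 100 mm above the bench with the pin right up, 70 mm with it home.
- pin_a (a joint): Depth of the raised pin in m: 0 right up (30 mm gap under its head), 0.030 fully home (head resting on the collar); it starts 0 to 0.010. A spring sleeve grips it: it takes some 5 to 9 N to drive it and it stays at the depth reached.
- stand_b: The other stand, built alike, whose pin is already home. Leave it alone.
- pin_b (a joint): Depth of the other stand's pin in m, 0.030 home (as it starts).
- bottle: White plastic bottle, diameter 60, 150 mm high. Origin at the centre of its underside. Bystander.
- canister: Flat round wafer canister, diameter 116, 38 mm high. Origin at the centre of its underside. Bystander.
- driver: Screwdriver, about 200 mm long with a black handle, lying on the bench on the robot's side of the stands. Bystander.
Mind the look-alikes: they are no part of the job. What is shaped like the mallet but blue is not meant.

How it is judged (in metres and radians):
On the way, in this order (a step that is already met when the one before it is completed fails the run):
1. the tray has been slid sideways until at least 25 mm is free between it and the mallet's head, with the mallet still standing on the bench (y of mallet in the frame of tray below -0.092 m and height (world z) of mallet below 0.01 m and distance of tray from where it was at the start of the episode above 0.015 m), for 0.1 s.
2. the mallet is lifted clear of the bench (height (world z) of mallet above 0.04 m), for 0.1 s.
3. the mallet strikes the raised pin with its striking face down (within 0.35 rad of upright): the pin goes down faster than 30 mm/s under it (contact force between mallet and stand_a above 1 N and velocity of joint pin_a above 0.03 m/s and angle between mallet's own z axis and vertical below 0.35 rad).
At the end, for the whole second after the job is handed in: The raised pin is home to within 3 mm, the other pin is still home (within 3 mm), the mallet stands still and upright (within 0.1 rad) on its striking face, the centre of that face within 50 mm of the mat's centre, and the tray stands flat on the bench (within 0.1 rad) (value of joint each of pin_a, pin_b above 0.027 m and horizontal distance between mallet and mat below 0.05 m and height (world z) of each of mallet, tray below 0.006 m and angle between each of mallet, tray's own z axis and vertical below 0.1 rad and linear speed of mallet below 0.02 m/s); the robot touches nothing.
It fails at once if the gripper or arm touches the stand with the raised pin (over 2 N) (contact force between any of the fingers, the arm and stand_a above 2 N).
It fails at once if anything touches the other stand (over 2 N) (contact force between anything else and stand_b above 2 N).
It fails at once if the bottle, canister or screwdriver is moved by more than 20 mm (distance of any of bottle, canister, driver from where it was at the start of the episode above 0.02 m).
It fails at once if the mallet or the tray is tipped over (beyond 0.8 rad) (angle between any of mallet, tray's own z axis and vertical above 0.8 rad).
It also fails if it takes over 58 s, if anything falls off the work surface, if the arm or the gripper's body presses on something with over 40 N, if the wrist force passes 120 N, or if a joint passes its speed limit or range.

### The arm

A 6-joint arm with a two-finger parallel gripper is mounted at the origin on the work surface. World frame = base frame: x ahead of the robot, y to its left, z up, the work surface at z = 0. Lengths are in m, angles in degrees, forces in N, time in s.
With the tool pointing down it reaches from about 0.4 to 0.825 m from the base axis. Payload 7 kg.
Tool frame: the origin (TCP) lies on the centre line of the jaws, within the pads' length; the fingertips stand 19 mm ahead of it and the grasp point (between the pads) is the TCP (r.tip_extent is the distance from the TCP to the fingertips, in m); z points along the fingers, y is the line along which they close (so a half turn about z gives the same grasp; the last joint's range is limited). The gripper opens to 88 mm and grips with 3 to 60 N. Pads are 19 mm wide; open, the fingers measure 130 mm over their backs; the gripper's body (78 mm by 193 mm) begins 47 mm behind the grasp point.
Start: joints at [-56.66, 20.546, 0.682, 0, -70.136, -16.507], TCP at [0.195, -0.646, 0.246] pointing down, gripper open.
Joint ranges: [-176.03, 176.03], [-82.01, 121.73], [-58.28, 71.71], [-173.87, 95.51], [-174.79, -0.11], [-173.66, 173.66]. Speed limits (degrees/s): [136.94, 136.94, 172.46, 180, 180, 180].

### API

Orientations are given as [roll, pitch, yaw] about the fixed x, y, z axes, in that order (R = Rz(yaw) Ry(pitch) Rx(roll)).
In Python, from plant import r gives the robot as it stands. The module is installed in compiled form; this text tells all that it offers.
- The arm moves only by the tool jog_arm, never from a script. Its argument "deltas" is a list that holds one entry, the list of rows, each a list of 5 numbers: the opening, from -1 (shut) to 1 (fully open), then the shift along the world's x, y, z in cm, then the turn about the world's z in rad. In form: [[[claw, dx, dy, dz, turn], ...]]. A call has 1 to 8 rows; each row shifts and turns the commanded pose from where the row before left it; what a row does not reach is not made up. A row lasts 1/8 s, in which the tool goes at most 62.5 mm and 10.7 degrees, less where a joint would pass 70% of its speed; a pose out of reach is approached as far as the arm can. A call with a gripper value outside its range is refused whole. The fingers move at their own pace and stop on an object; "force" is the grip in N (left out, the last holds). Time passes only in rows, so rows that do not move let the fingers close. It gives the time, the measured TCP pose, the force, the opening and the grip force at its end, in the units of the state.
- r.get_state(): the state, without advancing time (a new reading comes with each control period).
- r.capture(name): name is "scene" or "top" or "wrist"; returns the picture (400x640x3 uint8, blue, green, red); there is no depth.
- r.camera_info(name): a dict with "fx", "fy", "cx", "cy" (pixels), "k1" (the pictures are not rectified: a ray, as slopes to the right and down, at radius r is drawn at 1 + k1 r^2 times it, then the intrinsics apply), "view" (4x4, takes a point from world to camera coordinates). Camera axes: x right, y up, looking along -z (the intrinsics and any distortion apply to the point x, -y, -z); pixel columns grow to the right and rows downward; lengths in m; the calibration is good to about 2 mm. A picture is of the moment at which its call begins: read the wrist's pose just before it. camera_info takes no time and is no camera call; for the wrist camera it gives the pose at the moment of the call.
- r.close_job(): hands the job in; it is judged then, once.
The state is a dict: "time_s": time; "joints": joint angles; "qd": joint speeds; "joint_torque": joint torques, N m; "tcp_pos": TCP position; "eef_rot": TCP orientation; "contact_force": force on the tool from outside, world axes, zero at the start; "moment": the same for the moment, N m; "gripper_width": finger opening in m; "gripper_force": force on a finger pad.
Only numpy, scipy, OpenCV 4.12 (cv2) and the standard library are available. Lean on these libraries where they do the work, as an engineer would, in place of code of your own. Each camera call takes 0.05 s, during which the arm holds its last target. There are 200 camera calls.

## Working session

There is one attempt and no reset: what is moved stays moved. The work goes in short steps, Python scripts to look and compute and a tool call to move; the robot and the scene stay as the last step left them, time stands still between calls to the robot, and variables do not carry over. Pictures are saved under pics/ and viewed, at most 10 in all, crops included, and the job is handed in when it is done.

Besides the shell and the picture viewer there is one more tool, called in YAML: its name, and indented under it one key for each argument. jog_arm: Moves the arm, as the interface text tells. Its arguments: {"type":"object","properties":{"deltas":{"type":"array"},"force":{"type":"number"}},"required":["deltas"]}

```bash
mkdir -p pics; cat > h.py <<'E'
import numpy as np, cv2
from plant import r
def ray(name,uv,info=None):
    c=info or r.camera_info(name); K=np.array([[c['fx'],0,c['cx']],[0,c['fy'],c['cy']],[0,0,1]])
    p=cv2.undistortPoints(np.array([[uv]],float),K,np.array([c['k1'],0,0,0,0])).ravel()
    V=np.array(c['view']); R=V[:3,:3]; o=-R.T@V[:3,3]
    return o,R.T@np.array([p[0],-p[1],-1])
def at(name,uv,z,info=None):
    o,d=ray(name,uv,info); return np.round(o+d*(z-o[2])/d[2],4)
def proj(name,P):
    c=r.camera_info(name);V=np.array(c['view']);q=V[:3,:3]@np.array(P)+V[:3,3]
    x,y=q[0]/-q[2],-q[1]/-q[2];s=1+c['k1']*(x*x+y*y)
    return round(c['fx']*x*s+c['cx'],1),round(c['fy']*y*s+c['cy'],1)
E
python3 - <<'E'
from h import *
s=r.get_state();print(s)
a=r.capture('top');b=r.capture('scene')
cv2.imwrite('pics/top.png',a);cv2.imwrite('pics/scene.png',b)
for n in('top','scene'):print(ray(n,(320,200)))
E
```

```text
{'time_s': 0.0, 'joints': array([-5.66580418e+01,  2.05914491e+01,  6.32501892e-01, -2.08242596e-02,
       -7.01358997e+01, -1.65080627e+01]), 'qd': array([ 0.02084355, -0.06146705,  0.10810264, -0.10548744,  0.0915449 ,
       -0.02778426]), 'joint_torque': array([-6.36197856e-04, -5.82710767e+01,  2.93057996e+01,  6.99732274e+00,
        6.82371654e-03, -1.44211845e-04]), 'tcp_pos': array([ 0.19533203, -0.64562628,  0.24461063]), 'eef_rot': array([ 1.79903500e+02, -8.18442214e-03, -1.63173190e+02]), 'contact_force': array([ 0.9013312 , -0.01907887, -1.10226748]), 'moment': array([-0.03862449,  0.01579615, -0.01106224]), 'gripper_force': 0.0, 'gripper_width': 0.08778045986636179}
(array([0.49165931, 0.01691762, 0.96652702]), array([ 0.06216579,  0.00155591, -0.99816995]))
(array([ 1.06533021, -0.75678601,  0.92610379]), array([-0.41502512,  0.62691886, -0.65944009]))
```

View pics/top.png

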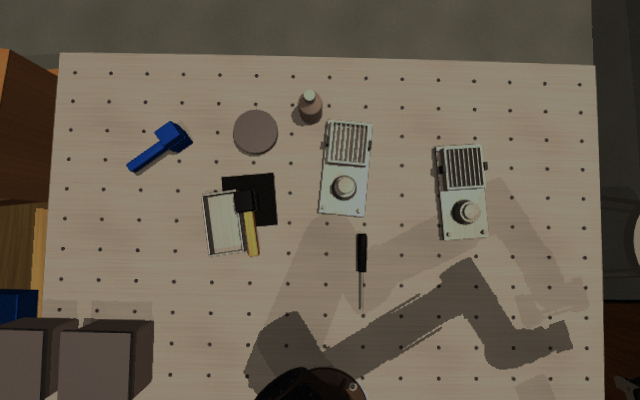

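View pics/scene.png

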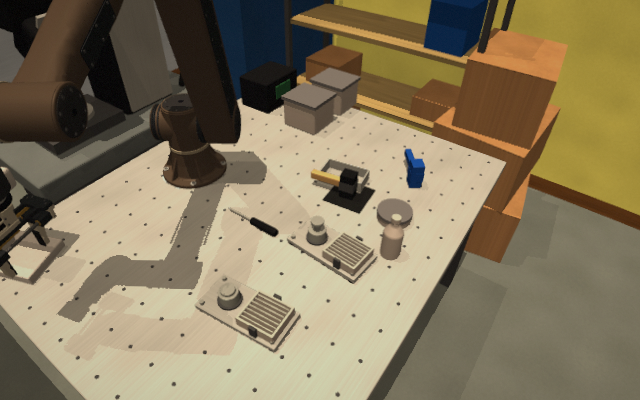

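The top view has +x up and +y left. The mallet is near (245,200), with the tray to its left at (225,222). The stands are at (345,185) and (465,210). The arm is clear of everything so far, so I'll enlarge.

```bash
python3 - <<'E'
import cv2,numpy as np
a=cv2.imread('pics/top.png');b=cv2.imread('pics/scene.png')
A=cv2.resize(a[165:265,195:295],None,fx=6,fy=6,interpolation=cv2.INTER_CUBIC)
cv2.imwrite('pics/c1.png',A)
B1=cv2.resize(b[205:285,280:385],None,fx=3.7,fy=3.7,interpolation=cv2.INTER_CUBIC)
B2=cv2.resize(b[265:345,195:300],None,fx=3.7,fy=3.7,interpolation=cv2.INTER_CUBIC)
T1=cv2.resize(a[165:225,315:395],None,fx=4.85,fy=4.85,interpolation=cv2.INTER_CUBIC)
T2=cv2.resize(a[185:245,430:510],None,fx=4.85,fy=4.85,interpolation=cv2.INTER_CUBIC)
print(B1.shape,T1.shape)
cv2.imwrite('pics/c2.png',np.vstack([np.hstack([B1,B2])[:,:776],np.hstack([T1,T2])[:,:776]]))
E
```

```text
(296, 388, 3) (291, 388, 3)
```

View pics/c1.png

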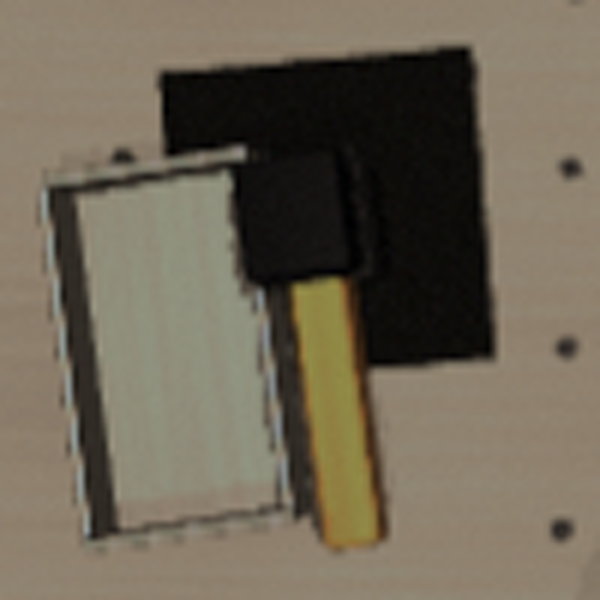

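View pics/c2.png

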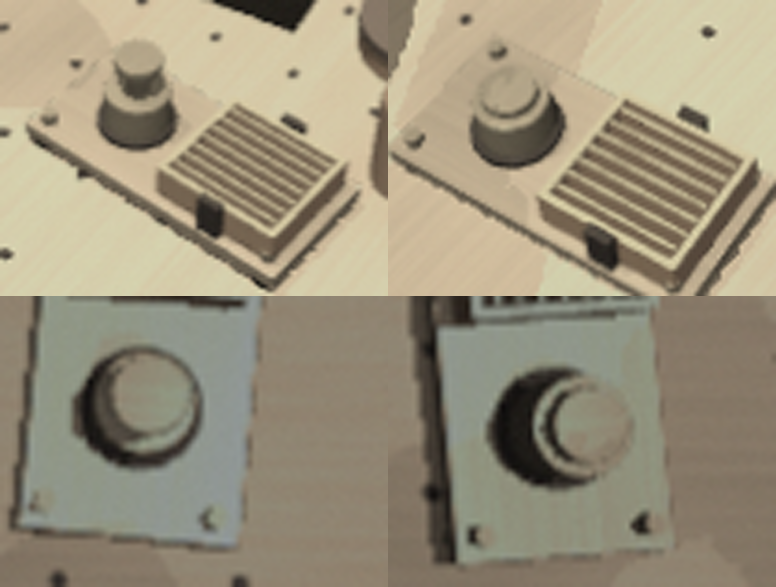

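Left stand (nearer the mallet) has the raised pin. In the crop, head top corners are about (238,160), (335,152), (355,272), (250,280). The handle's end is (325–383,545). Tray rim corners are (42,185), (245,150), (293,513), (88,542), and mat corners are (162,72), (470,48), (494,357).

```bash
python3 - <<'E'
from h import *
f=lambda U,V:((U+.5)/6-.5+195,(V+.5)/6-.5+165)
def show(n,L,z):
    P=[at('top',f(*p),z) for p in L]; print(n,[list(p[:2]) for p in P],[round(float(np.hypot(*(P[i]-P[i-1])[:2])),4) for i in range(len(P))]); return P
h=show('head',[(238,160),(335,152),(355,272),(250,280)],.096)
e=show('hend',[(325,548),(383,541)],.062)
s=show('hstart',[(292,282),(348,278)],.062)
t=show('tray',[(42,185),(245,150),(293,513),(88,542)],.045)
m=show('mat',[(162,72),(470,48),(494,357)],.001)
hc=np.mean(h,0);ec=np.mean(e,0);sc=np.mean(s,0);tc=np.mean(t,0)
print('headc',hc,'end',ec,'yaw',np.degrees(np.arctan2(*(hc-ec)[1::-1])),np.degrees(np.arctan2(*(sc-ec)[1::-1])),np.hypot(*(hc-ec)[:2]))
print('trayc',tc,[np.degrees(np.arctan2(*(t[a]-t[b])[1::-1])) for a,b in((0,3),(1,2))])
print('matc',(m[0]+m[2])/2)
pt=((150.5)/4.85-.5+315,(94.5)/4.85-.5+165); ps=(138.5/3.7-.5+280,55.5/3.7-.5+205)
o1,d1=ray('top',pt);o2,d2=ray('scene',ps)
A=np.c_[d1,-d2];k=np.linalg.lstsq(A,o2-o1,rcond=None)[0];print('pin',o1+k[0]*d1,o2+k[1]*d2)
for z in(.09,.095,.1):print(z,at('top',pt,z),at('scene',ps,z))
E
```

```text
head [[np.float64(0.5631), np.float64(0.2249)], [np.float64(0.5671), np.float64(0.1861)], [np.float64(0.5191), np.float64(0.1766)], [np.float64(0.5151), np.float64(0.2184)]] [0.0484, 0.039, 0.0489, 0.042]
hend [[np.float64(0.4063), np.float64(0.1918)], [np.float64(0.4095), np.float64(0.1681)]] [0.0239, 0.0239]
hstart [[np.float64(0.5156), np.float64(0.2089)], [np.float64(0.5176), np.float64(0.1857)]] [0.0233, 0.0233]
tray [[np.float64(0.5551), np.float64(0.3198)], [np.float64(0.5716), np.float64(0.2342)], [np.float64(0.419), np.float64(0.209)], [np.float64(0.4053), np.float64(0.2946)]] [0.1519, 0.0872, 0.1547, 0.0867]
mat [[np.float64(0.6096), np.float64(0.2828)], [np.float64(0.623), np.float64(0.1459)], [np.float64(0.4856), np.float64(0.1315)]] [0.1956, 0.1376, 0.1382]
headc [0.5411 0.2015 0.096 ] end [0.4079  0.17995 0.062  ] yaw 9.190068953895356 9.06869000861086 0.13493199212936868
trayc [0.48775 0.2644  0.045  ] [np.float64(9.549133928735927), np.float64(9.377060694304353)]
matc [0.5476  0.20715 0.001  ]
pin [ 0.58573033 -0.04262394  0.09634087] [ 0.58431489 -0.04367322  0.09625964]
0.09 [ 0.5864 -0.0431  0.09  ] [ 0.5807 -0.0383  0.09  ]
0.095 [ 0.5859 -0.0427  0.095 ] [ 0.5836 -0.0426  0.095 ]
0.1 [ 0.5853 -0.0424  0.1   ] [ 0.5865 -0.0469  0.1   ]
```

Everything agrees with the given sizes and the tray's spacing: mallet (0.541, 0.2015), yaw 9.3°, tray centre (0.488, 0.2645), pin (0.585, -0.0425, 0.096). Next I bring the arm round clear of the base, gripper turned 90° so its body stays off the mallet head.

jog_arm:
  deltas:
    - [[-1,3.4,4.3,0,0.18],[-1,3.4,4.3,0,0.18],[-1,3.4,4.3,0,0.18],[-1,3.4,4.3,0,0.18],[-1,3.4,4.3,0,0.18],[-1,3.4,4.3,0,0.18],[-1,3.4,4.3,0,0.18],[-1,3.4,4.3,0,0.18]]
  force: 60

```text
time_s: 1.1
tcp_pos: [0.4682, -0.3004, 0.2454]
eef_rot: [180.0, 0.0, -80.3]
contact_force: [1.4, -1.0, 0.2]
gripper_width: 0.0131
gripper_force: 0.0
```

jog_arm:
  deltas:
    - [[-1,0.2,6,0,0],[-1,0.2,6,0,0],[-1,0.2,6,0,0],[-1,0.2,6,0,0],[-1,0.2,6,0,0],[-1,0.2,6,0,0],[-1,0.2,6,0,0],[-1,0.2,6,0,0]]

```text
time_s: 2.1
tcp_pos: [0.483, 0.1799, 0.2456]
eef_rot: [-180.0, 0.0, -80.6]
contact_force: [1.2, -1.4, -0.8]
gripper_width: 0.0006
gripper_force: 0.0
```

jog_arm:
  deltas:
    - [[-1,0.1,4.8,0,0],[-1,0.1,4.8,0,0],[-1,0.1,0,-4.5,0],[-1,0,0,-4.5,0],[-1,0,0,-4.5,0],[-1,0,0,-4,0],[-1,0,0,0,0]]

```text
time_s: 2.98
tcp_pos: [0.4847, 0.2721, 0.0677]
eef_rot: [179.7, -0.2, -80.7]
contact_force: [0.5, 0.9, 0.1]
gripper_width: 0.0004
gripper_force: 0.0
```

```bash
python3 - <<'E'
from h import *
print(r.get_state()['tcp_pos'])
a=r.capture('top');b=r.capture('scene')
A=cv2.resize(a[150:280,180:310],(390,390),interpolation=cv2.INTER_CUBIC)
B=cv2.resize(b[130:230,290:390],(390,390),interpolation=cv2.INTER_CUBIC)
cv2.imwrite('pics/p1.png',np.hstack([A,B]))
E
```

```text
[0.48470067 0.272144   0.06769452]
```

View pics/p1.png

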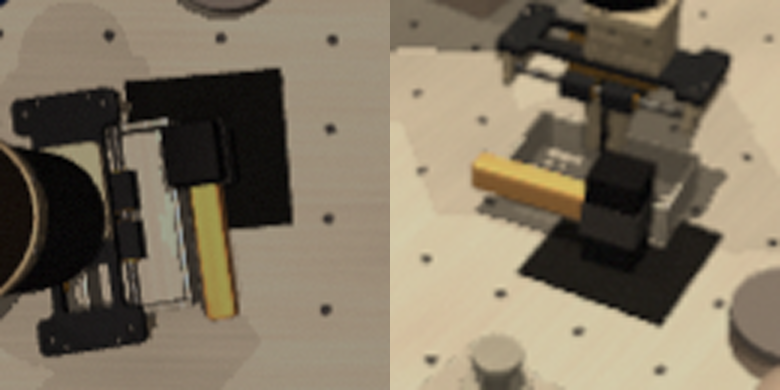

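The picture shows the closed fingers inside the tray beside its far wall, with the gripper's body clear of the head. I'll lower, then push gently along the tray's +y.

jog_arm:
  deltas:
    - [[-1,0,0,-2,0],[-1,0,0,-1.3,0],[-1,0,0,0,0],[-1,-0.1,0.6,0,0],[-1,-0.1,0.6,0,0],[-1,-0.1,0.6,0,0],[-1,-0.1,0.6,0,0],[-1,-0.1,0.6,0,0]]

```text
time_s: 4.08
tcp_pos: [0.4813, 0.3037, 0.0377]
eef_rot: [180.0, -0.1, -80.7]
contact_force: [0.7, -3.8, 3.8]
gripper_width: 0.0005
gripper_force: 2.1
```

jog_arm:
  deltas:
    - [[-1,-0.1,0.6,0,0],[-1,-0.1,0.6,0,0],[-1,-0.1,0.6,0,0],[-1,-0.1,0.6,0,0],[-1,-0.1,0.6,0,0],[-1,0,0,0,0],[-1,0.2,-1,0,0]]

```text
time_s: 4.95
tcp_pos: [0.4785, 0.3248, 0.0374]
eef_rot: [-180.0, 0.1, -80.6]
contact_force: [-0.8, -0.1, 0.7]
gripper_width: 0.0005
gripper_force: 0.0
```

jog_arm:
  deltas:
    - [[-1,0,0,4,0],[-1,0,0,5,0],[0.3,-1,1,5,-0.175],[0.3,-3,2,3,-0.175],[0.3,-2,3,0,-0.175],[0.3,0,3,0,-0.175],[0.3,0,3,0,-0.175],[0.3,0,0,0,-0.175]]

```text
time_s: 5.95
tcp_pos: [0.4183, 0.4454, 0.207]
eef_rot: [180.0, 0.0, -141.1]
contact_force: [-1.4, -0.1, 0.5]
gripper_width: 0.054
gripper_force: 0.0
```

```bash
python3 - <<'E'
from h import *
print(r.get_state()['tcp_pos'])
a=r.capture('top')
cv2.imwrite('pics/p2.png',cv2.resize(a[165:265,185:295],None,fx=6,fy=6,interpolation=cv2.INTER_CUBIC))
E
```

```text
[0.41834194 0.44544112 0.20695245]
```

View pics/p2.png

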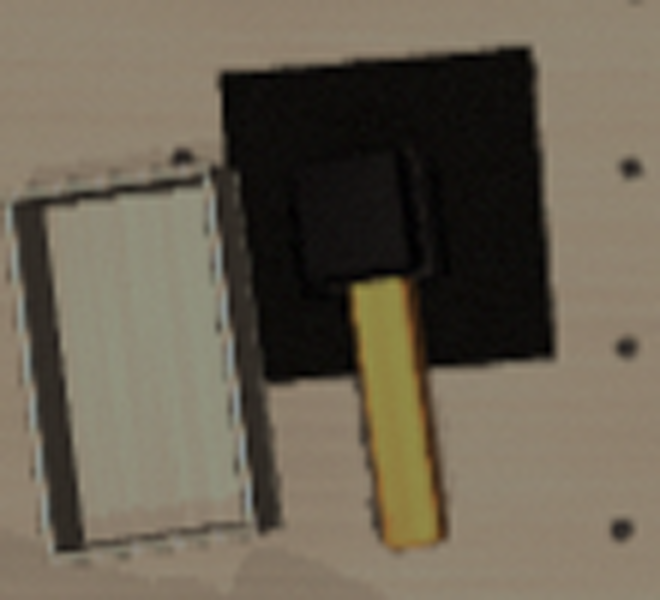

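The tray slid about 37 mm, still parallel and flat. The mallet did not move: the handle end is at (383–443,548), same as before after the crop shift. Now the grasp.

jog_arm:
  deltas:
    - [[0.3,1.1,-5.1,0,-0.173],[0.3,1.1,-5.1,0,-0.173],[0.3,1.1,-5.1,0,-0.174],[0.3,1.1,-5.1,0,0],[0.3,1.2,-5.1,0,0],[0.3,0,0,-3,0],[0.3,0,0,-3,0],[0.3,0,0,0,0]]

```text
time_s: 7.0
tcp_pos: [0.4733, 0.1873, 0.1459]
eef_rot: [-179.9, -0.2, -170.6]
contact_force: [0.5, -0.4, -0.2]
gripper_width: 0.0571
gripper_force: 0.0
```

jog_arm:
  deltas:
    - [[0.3,0.1,0.3,-3,0],[0.3,0,0,-3,0],[0.3,0,0,-2,0],[0.3,0,0,-1.4,0],[0.3,0,0,0,0],[0.3,0,0,0,0]]

```text
time_s: 7.75
tcp_pos: [0.476, 0.1924, 0.0545]
eef_rot: [180.0, 0.1, -170.6]
contact_force: [0.4, -0.6, -0.8]
gripper_width: 0.0568
gripper_force: 0.0
```

jog_arm:
  deltas:
    - [[0.3,-0.1,-0.1,-0.3,0],[-1,0,0,0,0],[-1,0,0,0,0],[-1,0,0,0,0],[-1,0,0,0,0],[-1,0,0,0,0]]
  force: 60

```text
time_s: 8.5
tcp_pos: [0.4745, 0.191, 0.0506]
eef_rot: [180.0, 0.0, -170.6]
contact_force: [0.2, 0.8, -0.3]
gripper_width: 0.0239
gripper_force: 59.8
```

Gripped at 24 mm, as it should be for the handle. Lifting.

jog_arm:
  deltas:
    - [[-1,0,0,1,0],[-1,0,0,2,0],[-1,0,0,3,0],[-1,0,0,3,0],[-1,0,0,3,0],[-1,0,0,0,0],[-1,0,0,0,0]]

```text
time_s: 9.38
tcp_pos: [0.4736, 0.1905, 0.1698]
eef_rot: [-180.0, -0.1, -170.6]
contact_force: [0.2, 0.3, -4.3]
gripper_width: 0.0238
gripper_force: 59.8
```

```bash
python3 - <<'E'
from h import *
s=r.get_state();print(s['tcp_pos'],s['contact_force'],s['moment'])
b=r.capture('scene')
cv2.imwrite('pics/p3.png',cv2.resize(b[110:230,280:400],None,fx=5,fy=5,interpolation=cv2.INTER_CUBIC))
t=s['tcp_pos'];c,q=np.cos(np.radians(9.3)),np.sin(np.radians(9.3))
W=lambda x,y,z:proj('scene',t+np.array([c*x-q*y,q*x+c*y,z]))
dz=.0506
for x in(.0395,.0895):  # head +-25 relative to tcp (-65.. )
  for z in(0-dz,.096-dz):print(x,z,[tuple(5*(np.array(W(x,y,z))-[280,110])) for y in(-.022,.022)])
E
```

```text
[0.47359766 0.1904517  0.16976608] [ 0.24863115  0.26199379 -4.28877539] [-0.0806733   0.29981591  0.00292847]
0.0395 -0.0506 [(np.float64(290.5000000000001), np.float64(290.0)), (np.float64(316.9999999999999), np.float64(255.0))]
0.0395 0.0454 [(np.float64(298.0000000000001), np.float64(166.50000000000006)), (np.float64(325.0), np.float64(132.00000000000003))]
0.0895 -0.0506 [(np.float64(361.9999999999999), np.float64(310.99999999999994)), (np.float64(386.50000000000006), np.float64(275.0))]
0.0895 0.0454 [(np.float64(373.0000000000001), np.float64(187.00000000000003)), (np.float64(398.49999999999994), np.float64(152.00000000000003))]
```

View pics/p3.png

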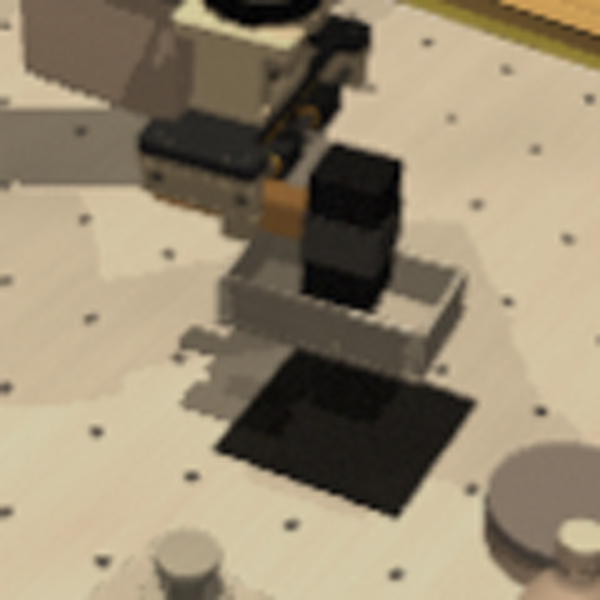

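The mallet hangs nearly upright, drooping only a few degrees, with its lower face about 115 mm up at (300–378,300). Carrying it over to above the pin.

jog_arm:
  deltas:
    - [[-1,0.3,-1.5,1,0],[-1,0.7,-3.2,1,0],[-1,1,-4.8,0,0],[-1,1.1,-5.2,0,0],[-1,1,-4.8,0,0],[-1,0.7,-3.2,0,0],[-1,0.4,-1.6,0,0],[-1,0,0,0,0]]

```text
time_s: 10.42
tcp_pos: [0.5262, -0.0533, 0.1901]
eef_rot: [-180.0, -0.1, -170.7]
contact_force: [-1.0, 0.0, -3.7]
gripper_width: 0.0239
gripper_force: 59.8
```

```bash
python3 - <<'E'
from h import *
s=r.get_state();print(s['tcp_pos'],s['contact_force'],s['moment'])
b=r.capture('scene')
cv2.imwrite('pics/p4.png',cv2.resize(b[130:290,270:390],None,fx=3.7,fy=3.7,interpolation=cv2.INTER_CUBIC))
E
```

```text
[ 0.52619372 -0.0532501   0.19008756] [-0.96819159  0.01118384 -3.73906586] [-0.00096102  0.19450948  0.03584901]
```

View pics/p4.png

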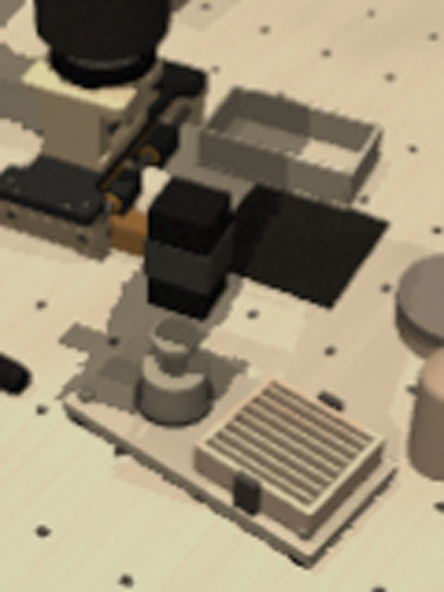

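The head sits above the raised pin (face about 40 mm over it at (185,300)), and the gripper is well clear of the stand. Strike:

jog_arm:
  deltas:
    - [[-1,0,0,-2,0],[-1,0,0,-2.6,0],[-1,0,0,-2.5,0],[-1,0,0,0,0],[-1,0,0,0,0]]

```text
time_s: 11.1
tcp_pos: [0.5264, -0.0512, 0.1197]
eef_rot: [180.0, -0.0, -170.5]
contact_force: [0.1, -0.6, -3.8]
gripper_width: 0.0238
gripper_force: 60.0
```

jog_arm:
  deltas:
    - [[-1,0,0,-0.3,0],[-1,0,0,-0.1,0],[-1,0,0,0,0]]

```text
time_s: 11.48
tcp_pos: [0.5266, -0.0517, 0.1173]
eef_rot: [180.0, 0.1, -170.6]
contact_force: [-7.0, 3.1, 12.9]
gripper_width: 0.0237
gripper_force: 60.0
```

```bash
python3 - <<'E'
from h import *
s=r.get_state();print(s['tcp_pos'],s['contact_force'],s['moment'])
b=r.capture('scene')
cv2.imwrite('pics/p5.png',cv2.resize(b[170:270,270:370],None,fx=5,fy=5,interpolation=cv2.INTER_CUBIC))
E
```

```text
[ 0.52664039 -0.05169065  0.11733278] [-7.04082455  3.06606187 12.88506812] [1.31270788 2.46566238 0.18618174]
```

View pics/p5.png

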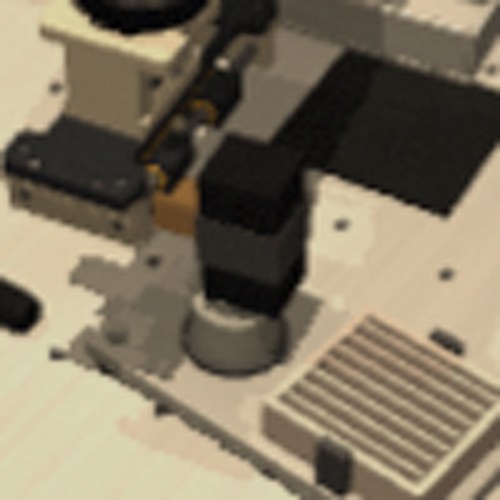

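About 17 N on the pin now, well above its 9 N maximum drive force, and the face is at the home height: the pin is home. Lifting straight up and carrying back.

jog_arm:
  deltas:
    - [[-1,0,0,2,0],[-1,0,0,3,0],[-1,0,0,2.5,0],[-1,-0.3,1.4,0,0],[-1,-0.6,3,0,0],[-1,-1,4.8,0,0],[-1,-1,4.8,0,0],[-1,-1,4.8,0,0]]

```text
time_s: 12.52
tcp_pos: [0.486, 0.1377, 0.1894]
eef_rot: [-180.0, -0.1, -170.6]
contact_force: [1.0, 0.8, -4.3]
gripper_width: 0.0238
gripper_force: 60.0
```

jog_arm:
  deltas:
    - [[-1,-0.8,3.5,0,0],[-1,-0.4,1.9,0,0],[-1,0,0,0,0],[-1,0,0,-4,0],[-1,0,0,-4,0],[-1,0,0,-3,0],[-1,0,0,-1,0],[-1,0,0,0,0]]

```text
time_s: 13.52
tcp_pos: [0.4756, 0.1893, 0.0704]
eef_rot: [-180.0, -0.0, -170.6]
contact_force: [0.5, 0.0, -3.5]
gripper_width: 0.0234
gripper_force: 60.0
```

jog_arm:
  deltas:
    - [[-1,0,0,-0.8,0],[-1,0,0,-0.5,0],[-1,0,0,-0.3,0],[-1,0,0,0,0]]

```text
time_s: 14.02
tcp_pos: [0.4754, 0.1899, 0.0545]
eef_rot: [-180.0, -0.0, -170.6]
contact_force: [0.6, -0.9, -3.4]
gripper_width: 0.0238
gripper_force: 60.0
```

jog_arm:
  deltas:
    - [[-1,0,0,-0.2,0],[-1,0,0,-0.1,0],[-1,0,0,0,0]]

```text
time_s: 14.4
tcp_pos: [0.4754, 0.1899, 0.0515]
eef_rot: [-180.0, -0.0, -170.6]
contact_force: [-0.0, -0.1, -4.5]
gripper_width: 0.0235
gripper_force: 60.0
```

jog_arm:
  deltas:
    - [[-1,0,0,-0.1,0],[-1,0,0,-0.1,0],[-1,0,0,0,0]]

```text
time_s: 14.78
tcp_pos: [0.4754, 0.1899, 0.0495]
eef_rot: [-180.0, -0.0, -170.6]
contact_force: [0.2, -0.7, -3.4]
gripper_width: 0.0236
gripper_force: 60.0
```

jog_arm:
  deltas:
    - [[-1,0,0,-0.1,0],[-1,0,0,-0.1,0],[-1,0,0,0,0]]

```text
time_s: 15.15
tcp_pos: [0.4754, 0.19, 0.0479]
eef_rot: [180.0, 0.0, -170.6]
contact_force: [-3.5, -0.3, 3.4]
gripper_width: 0.0233
gripper_force: 60.0
```

```bash
python3 - <<'E'
from h import *
s=r.get_state();print(s['tcp_pos'],s['contact_force'],s['moment'])
b=r.capture('scene'); cv2.imwrite('pics/p6.png',cv2.resize(b[140:270,290:390],(600,780)[::1],interpolation=cv2.INTER_CUBIC)[:, :])
E
```

```text
[0.47543667 0.18997155 0.04794113] [-3.46619798 -0.30531284  3.37921008] [-0.1188525   1.14504326 -0.00662137]
```

Contact with the bench. I'll ease the grip so the mallet settles flat, then open.

jog_arm:
  deltas:
    - [[-1,0,0,0,0],[-1,0,0,0,0],[-1,0,0,0,0]]
  force: 4

```text
time_s: 15.58
tcp_pos: [0.4755, 0.1901, 0.0477]
eef_rot: [180.0, 0.0, -170.6]
contact_force: [-4.4, 0.7, 5.2]
gripper_width: 0.024
gripper_force: 4.0
```

jog_arm:
  deltas:
    - [[0,0,0,0,0],[0.2,0,0,0,0],[0.2,0,0,0,0],[0.2,0,0,2,0],[0.2,0,0,3,0],[0.2,0,0,5,0],[0.2,0,0,5,0],[0.2,0,0,0,0]]

```text
time_s: 16.58
tcp_pos: [0.4775, 0.1913, 0.2017]
eef_rot: [179.8, 0.4, -170.6]
contact_force: [-0.2, 0.3, -1.2]
gripper_width: 0.0526
gripper_force: 0.0
```

jog_arm:
  deltas:
    - [[0.2,0,-5,4,0],[0.2,0,-5,2,0],[0.2,0,-5,0,0],[0.2,0,-5,0,0],[0.2,0,-5,0,0],[0.2,0,-5,0,0],[0.2,0,-5,0,0],[0.2,0,0,0,0]]

```text
time_s: 17.58
tcp_pos: [0.4747, -0.1615, 0.2553]
eef_rot: [180.0, -0.1, -170.9]
contact_force: [-0.4, 0.6, -0.8]
gripper_width: 0.0522
gripper_force: 0.0
```

```bash
python3 - <<'E'
from h import *
s=r.get_state();print(s['tcp_pos'],s['contact_force'])
a=r.capture('top');b=r.capture('scene')
A=cv2.resize(a[165:265,195:295],(400,400),interpolation=cv2.INTER_CUBIC)
B=cv2.resize(b[150:270,285:405],(400,400),interpolation=cv2.INTER_CUBIC)
cv2.imwrite('pics/p7.png',np.hstack([A,B]))
E
```

```text
[ 0.47468561 -0.16151865  0.2553282 ] [-0.37216839  0.56366364 -0.82171647]
```

View pics/p7.png

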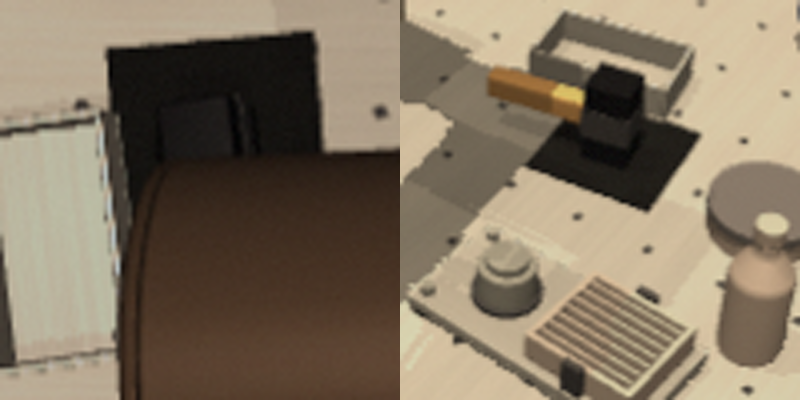

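The mallet stands upright at its old place on the mat, with head-top corners matching the first crop. The tray is flat and the pin head at (508,258) sits on its collar. One numeric check of the pin, then I hand in.

```bash
python3 - <<'E'
from h import *
for z in(.07,.075,.08,.096):print(z,proj('scene',(.585,-.0425,z)))
print('seen',(108.5/3.333-.5+285,258.5/3.333-.5+150))
print(r.close_job())
E
```

```text
0.07 (np.float64(317.2), np.float64(225.8))
0.075 (np.float64(317.2), np.float64(224.6))
0.08 (np.float64(317.3), np.float64(223.4))
0.096 (np.float64(317.4), np.float64(219.4))
seen (317.0532553255326, 227.05775577557756)
the job is handed in; nothing more can be done
None
```

The job is handed in, with no verdict returned. The last pictures show the pin home, the mallet released upright at its old place on the mat, and the tray slid about 37 mm and flat; only mallet and tray were handled, though I didn't re-measure the bystanders.

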